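# Load the glass sample carrier and hold it in the curing hatch

## Task

The amber glass disc already lies in the carrier's pinned pocket: lay the brass spacer ring flat on it between the pins and let go, then the blue ceramic disc flat on top of the ring and let go. Then lift the loaded carrier by its red handle, keeping it level, and lower it through the hatch in the curing cabinet's lid until plate, stack and pins are all below the lid. Finish while still holding it by the handle, hanging upright in the middle of the hatch, well clear of the cabinet floor and not leaning hard on the hatch's sides; leave the other things on the bench where they are.

Things in the scene. Friction and masses are not known exactly. Their poses are not given: they have to be found in the camera images.
- carrier: Loose sample carrier, 0.25 kg: aluminium base plate 110 (x) x 56 (y) x 6 mm, pinned pocket towards -x, upright handle towards +x (at the start within 0.35 rad of world +x). Origin: centre of the plate's underside, z up. Handle: blade 24 (x) x 12 (y) mm up to 130 mm above the underside, upper 60 mm red. All else lies within the plate's outline.
- pocket (a point): Centre of the pocket floor: on the carrier's plate, 6 mm above its underside, 24 mm from its origin towards -x; axes as the carrier's. Four tapered pins, 6 mm thick, 46 mm tall, stand 29 mm from it at 45 degrees to the axes: a 50 mm disc fits with 1 mm to spare all round, and fingers closing along the carrier's y pass between pins (35 mm gap).
- handle (a point): Centre of the top end of the carrier's handle, 130 mm above the base's underside and 42 mm from the carrier's origin towards +x (66 mm from the pocket centre). Grip the blade across its 12 mm, fingers closing along the carrier's y.
- roundel: Amber glass disc, 50 mm across, 18 mm thick, about 80 g, lying in the carrier's pocket from the start. Origin: centre of its underside, z up.
- spacer: Brass-coloured spacer ring, 50 mm outside, 28 mm inside, 12 mm thick, lying flat on the table, 45 g. Origin: centre of its underside, z up.
- cap: Blue ceramic disc, 50 mm across, 12 mm thick, lying flat on the table, 50 g. Origin: centre of its underside, z up.
- cabinet: Fixed curing cabinet, a closed white box 180 (its x) x 130 (its y) x 140 mm tall with a grey lid 6 mm thick; its only opening is the hatch in the lid. Origin: centre of its underside; heading within 0.35 rad of world x. Inside it is empty down to a floor 6 mm above the table.
- hatch (a point): Centre of the hatch throat, at the top face of the lid, 140 mm above the cabinet's underside; axes as the cabinet's. Throat 112 mm (x) x 58 mm (y), 2 mm more than the carrier's plate each way; above it a yellow lip 9 mm high flares out by 4.5 mm each side as a lead-in. The carrier passes with its length along the cabinet's x, either way round.
- paint_jar: Bystander: green glass jar with black lid, 60 mm across, 55 mm tall. Origin: on its underside (a lying tool's: near its middle, low down). Leave alone.
- brush: Bystander: brush lying flat, 180 mm long. Origin: on its underside (a lying tool's: near its middle, low down). Leave alone.
- spatula: Bystander: spatula lying flat, 200 mm long. Origin: on its underside (a lying tool's: near its middle, low down). Leave alone.
- thinner: Bystander: metal can, 60 mm across, 130 mm tall. Origin: on its underside (a lying tool's: near its middle, low down). Leave alone.
- mug: Bystander: white mug, 76 mm across, 85 mm tall. Origin: on its underside (a lying tool's: near its middle, low down). Leave alone.
- screwdriver: Bystander: screwdriver lying flat, 190 mm long. Origin: on its underside (a lying tool's: near its middle, low down). Leave alone.
- pigment: Bystander: small amber jar with white lid, 50 mm across, 60 mm tall. Origin: on its underside (a lying tool's: near its middle, low down). Leave alone.

How it is judged:
On the way, in this order (a step that is already met when the one before it is completed fails the run):
1. the spacer ring lies flat on the amber disc in the pocket, released (x of roundel in the frame of pocket between -0.004 and 0.004 m and y of roundel in the frame of pocket between -0.004 and 0.004 m and z of roundel in the frame of pocket between -0.003 and 0.003 m and angle between the z axis of each of roundel, spacer and the z axis of carrier, either way round below 0.1 rad and x of spacer in the frame of pocket between -0.004 and 0.004 m and y of spacer in the frame of pocket between -0.004 and 0.004 m and z of spacer in the frame of pocket between 0.015 and 0.021 m and contact force between the fingers and spacer below 0.1 N), for 0.2 s.
2. the blue disc lies flat on the ring in the pocket, released (x of roundel in the frame of pocket between -0.004 and 0.004 m and y of roundel in the frame of pocket between -0.004 and 0.004 m and z of roundel in the frame of pocket between -0.003 and 0.003 m and angle between the z axis of each of roundel, spacer, cap and the z axis of carrier, either way round below 0.1 rad and x of spacer in the frame of pocket between -0.004 and 0.004 m and y of spacer in the frame of pocket between -0.004 and 0.004 m and z of spacer in the frame of pocket between 0.015 and 0.021 m and x of cap in the frame of pocket between -0.004 and 0.004 m and y of cap in the frame of pocket between -0.004 and 0.004 m and z of cap in the frame of pocket between 0.027 and 0.033 m and contact force between the fingers and cap below 0.1 N), for 0.2 s.
3. the loaded carrier is lifted off the table by its handle, the stack still in place (x of roundel in the frame of pocket between -0.004 and 0.004 m and y of roundel in the frame of pocket between -0.004 and 0.004 m and z of roundel in the frame of pocket between -0.003 and 0.003 m and angle between the z axis of each of roundel, spacer, cap and the z axis of carrier, either way round below 0.1 rad and x of spacer in the frame of pocket between -0.004 and 0.004 m and y of spacer in the frame of pocket between -0.004 and 0.004 m and z of spacer in the frame of pocket between 0.015 and 0.021 m and x of cap in the frame of pocket between -0.004 and 0.004 m and y of cap in the frame of pocket between -0.004 and 0.004 m and z of cap in the frame of pocket between 0.027 and 0.033 m and height (world z) of carrier above 0.05 m and contact force between the fingers and carrier above 2 N), for 0.2 s.
At the end, for the whole second after the job is handed in: Parts stacked in the pocket (4 mm along each axis, 3 mm in height, 0.1 rad); carrier at rest, gripped over 5 N, underside 60 to 115 mm below the lid top, within 5 mm of the hatch centre, 0.1 rad of upright and 0.06 rad of the cabinet heading, pressing on the cabinet under 6 N (x of roundel in the frame of pocket between -0.004 and 0.004 m and y of roundel in the frame of pocket between -0.004 and 0.004 m and z of roundel in the frame of pocket between -0.003 and 0.003 m and angle between the z axis of each of roundel, spacer, cap and the z axis of carrier, either way round below 0.1 rad and x of spacer in the frame of pocket between -0.004 and 0.004 m and y of spacer in the frame of pocket between -0.004 and 0.004 m and z of spacer in the frame of pocket between 0.015 and 0.021 m and x of cap in the frame of pocket between -0.004 and 0.004 m and y of cap in the frame of pocket between -0.004 and 0.004 m and z of cap in the frame of pocket between 0.027 and 0.033 m and horizontal distance between carrier and hatch below 0.005 m and z of carrier in the frame of hatch between -0.115 and -0.06 m and angle between carrier's own z axis and vertical below 0.1 rad and angle between the x axis of carrier and the x axis of cabinet, either way round below 0.06 rad and contact force between the fingers and carrier above 5 N and contact force between carrier and cabinet below 6 N and linear speed of carrier below 0.02 m/s); the arm keeps its last pose, push and grip.
It fails at once if the carrier is tipped more than 0.35 rad (angle between carrier's own z axis and vertical above 0.35 rad).
It fails at once if a bystander is moved more than 30 mm (distance of any of paint_jar, brush, spatula, thinner, mug, screwdriver, pigment from where it was at the start of the episode above 0.03 m).
It also fails if it takes over 70 s, if anything falls off the work surface, if the arm or the gripper's body presses on something with over 40 N, if the wrist force passes 120 N, or if a joint passes its speed limit or range.

## Robot

A 6-joint arm with a two-finger parallel gripper is mounted at the origin on the work surface. World frame = base frame: x ahead of the robot, y to its left, z up, the work surface at z = 0. Lengths are in m, angles in rad, forces in N, time in s.
With the tool pointing down it reaches from about 0.325 to 0.75 m from the base axis. Payload 7.6 kg.
Tool frame: the origin (TCP) lies between the finger pads; the fingertips stand 14 mm ahead of it and the grasp point (between the pads) lies 5 mm behind it; z points along the fingers, y is the line along which they close (so a half turn about z gives the same grasp; the last joint's range is limited). The gripper opens to 85 mm and grips with 20 to 120 N. Pads are 22 mm wide; open, the fingers measure 114 mm over their backs; the gripper's body (76 mm by 85 mm) begins 54 mm behind the grasp point. The pads swing forward as they close: fully open they stand 13 mm farther back than shut.
Start: joints at [1.269, 0.052, 1.401, -0, 1.689, -0.07], TCP at [0.121, 0.511, 0.222] pointing down, gripper open.
Joint ranges: [-2.9, 2.9], [-0.91, 2.17], [0.12, 2.37], [-1.06, 4.2], [0.26, 2.73], [-2.93, 2.93]. Speed limits (rad/s): [2.57, 2.57, 3.01, 3.14, 3.14, 3.14].

## Interface

Orientations are given as a unit quaternion [w, x, y, z].
In Python, from plant import env gives the robot as it stands. The module is installed in compiled form; this text tells all that it offers. Calls block until the motion is done:
- env.reach(position, orientation): joint-space move of the TCP to a pose.
- env.servo_line(position, attitude=None, rate=0.15): straight line of the TCP; attitude=None keeps the orientation; rate is the mean speed in m/s.
- env.goto_joints(angles): joint-space move.
- env.move_gripper(opening, newtons=None): finger opening in m; newtons is the grip in N (None keeps the last); returns when the fingers have stopped.
- env.pause(seconds).
- env.ik(position, orientation): joint angles nearest the present ones, or None.
- env.state(): the state.
- env.read_camera(name): name is "side" or "top"; returns the picture (400x640x3 uint8, blue, green, red); there is no depth.
- env.get_calibration(name): a dict with "fx", "fy", "cx", "cy" (pixels), "D" ([k1, k2, p1, p2, k3] as OpenCV has them; the pictures are not rectified), "world_from_camera" (4x4, takes a point from camera to world coordinates). Camera axes: x right, y up, looking along -z (the intrinsics and any distortion apply to the point x, -y, -z); pixel columns grow to the right and rows downward; lengths in m; the calibration is good to about 2 mm. A picture is of the moment at which its call begins. get_calibration takes no time and is no camera call.
A pose or a line that the arm cannot do raises env.Unreachable and nothing moves.
- env.hand_in(): hands the job in; it is judged then, once.
The state is a dict: "time": time; "q": joint angles; "joint_velocities": joint speeds; "joint_efforts": joint torques, N m; "position": TCP position; "tcp_rot": TCP orientation; "contact_force": force on the tool from outside, world axes, zero at the start; "ft_torque": the same for the moment, N m; "grip_width": finger opening in m; "gripper_force": force on a finger pad.
Only numpy, scipy, OpenCV 4.12 (cv2) and the standard library are available. Lean on these libraries where they do the work, as an engineer would, in place of code of your own. Each camera call takes 0.05 s, during which the arm holds its last target. There are 200 camera calls.

## Working session

There is one attempt and no reset: what is moved stays moved. The work goes in short steps, each a Python script; the robot and the scene stay as the last script left them, time stands still between calls to the robot, and variables do not carry over. Pictures are saved under pics/ and viewed, at most 10 in all, crops included, and the job is handed in when it is done.

```bash
mkdir -p pics; python3 - <<'E'
from plant import env
import cv2,numpy as np
for n in("top","side"):
    cv2.imwrite(f"pics/{n}0.png",env.read_camera(n)); c=env.get_calibration(n); print(n,c)
print(env.state())
E
```

```text
top {'fx': 471.48916460143585, 'fy': 471.48916460143585, 'cx': 321.7884866827586, 'cy': 203.43134197624286, 'D': array([-0.0646982,  0.       ,  0.       ,  0.       ,  0.       ]), 'world_from_camera': array([[ 0.01523067,  0.9881698 , -0.15260564,  0.39689764],
       [-0.99954826,  0.01900205,  0.02328526,  0.00909927],
       [ 0.02590961,  0.15218205,  0.98801281,  1.23612535],
       [ 0.        ,  0.        ,  0.        ,  1.        ]])}
side {'fx': 439.8408689503225, 'fy': 439.8408689503225, 'cx': 313.7927432472965, 'cy': 200.41765289884438, 'D': array([0.00880175, 0.        , 0.        , 0.        , 0.        ]), 'world_from_camera': array([[ 0.96035182,  0.17491153, -0.21709523,  0.2572251 ],
       [-0.27827302,  0.64884207, -0.70821472, -0.93457247],
       [ 0.0169856 ,  0.74054704,  0.67178982,  0.97864531],
       [ 0.        ,  0.        ,  0.        ,  1.        ]])}
{'time': 0.1, 'q': array([ 1.26871607e+00,  5.27596464e-02,  1.40161114e+00, -4.47282314e-06,
        1.68861238e+00, -7.02574385e-02]), 'joint_velocities': array([-0.0002204 , -0.00299204, -0.00091805,  0.00238012, -0.00071867,
       -0.00084846]), 'joint_efforts': array([ 1.33393525e-03, -3.82583785e+01, -3.60984421e+01, -8.19928641e-05,
        4.72882137e-03,  1.36725976e-05]), 'position': array([0.12049285, 0.51069604, 0.22077015]), 'tcp_rot': array([-1.26505813e-04,  1.15652262e-01,  9.93289520e-01, -6.83652952e-04]), 'contact_force': array([-0.14556899,  0.17215296, -1.0860651 ]), 'ft_torque': array([ 0.0002261 ,  0.02079744, -0.02517551]), 'gripper_force': 0.0, 'grip_width': 0.08541727625519777}
```

View pics/top0.png

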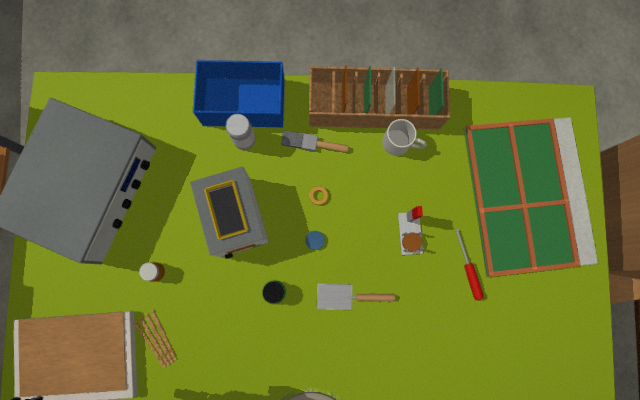

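View pics/side0.png

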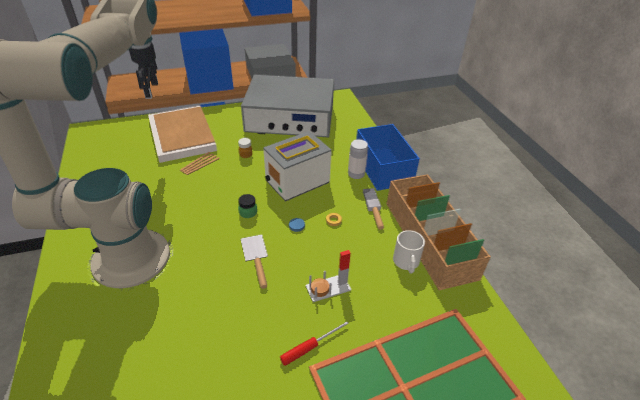

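Top view: ring at (318,196), cap (316,240), carrier with red handle (417,212) and amber disc (411,242), yellow hatch lip (227,209). The side view shows the same items at ring (334,219), cap (297,225), handle (345,260), disc (320,287) and hatch (297,148). Next I measure with masks.

```bash
cat > h.py <<'E'
from plant import env
import cv2,numpy as np
C={n:env.get_calibration(n) for n in("top","side")}
def ray(n,p):
    c=C[n];K=np.array([[c['fx'],0,c['cx']],[0,c['fy'],c['cy']],[0,0,1]])
    u=cv2.undistortPoints(np.float64(p).reshape(1,1,2),K,c['D'])[0,0]
    T=c['world_from_camera'];return T[:3,3],T[:3,:3]@np.array([u[0],-u[1],-1])
def cast(n,p,z):
    o,d=ray(n,p);return (o+d*(z-o[2])/d[2])[:2]
def tri(pt,ps):
    A=[];b=[]
    for n,p in(("top",pt),("side",ps)):
        o,d=ray(n,p);d=d/np.linalg.norm(d);M=np.eye(3)-np.outer(d,d);A.append(M);b.append(M@o)
    x=np.linalg.lstsq(np.vstack(A),np.hstack(b),rcond=None)[0]
    return x,np.linalg.norm(np.vstack(A)@x-np.hstack(b))
def mask(im,lo,hi,box):
    m=cv2.inRange(cv2.cvtColor(im,cv2.COLOR_BGR2HSV),np.array(lo),np.array(hi))
    r=np.zeros_like(m);x0,y0,x1,y1=box;r[y0:y1,x0:x1]=m[y0:y1,x0:x1];return r
def cen(m):
    n,l,s,c=cv2.connectedComponentsWithStats(m)
    i=1+np.argmax(s[1:,4]);return c[i],s[i]
E
python3 - <<'E'
from h import *
T=cv2.imread("pics/top0.png");S=cv2.imread("pics/side0.png")
B={'ring':((18,110,80),(32,255,255),(300,180,335,212),(322,208,346,230),.006),
'cap':((95,90,40),(115,255,255),(300,225,332,255),(285,215,310,235),.006),
'hatch':((18,110,80),(32,255,255),(195,170,260,245),(265,130,330,162),.149),
'red':((0,170,60),(6,255,255),(405,200,430,222),(335,245,355,275),.13),
'amber':((5,60,60),(17,255,255),(398,228,426,256),(305,275,335,298),.024)}
for k,(lo,hi,bt,bs,z) in B.items():
    (a,sa),(b,sb)=cen(mask(T,lo,hi,bt)),cen(mask(S,lo,hi,bs))
    print(k,a.round(1),sa,b.round(1),sb,cast("top",a,z).round(4),cast("side",b,z).round(4),tri(a,b)[0].round(4))
f=lambda I,x,y,w,h:cv2.resize(I[y:y+h,x:x+w],(400,300),interpolation=cv2.INTER_CUBIC)
cv2.imwrite("pics/m.png",np.vstack([np.hstack([f(T,384,196,72,66),f(S,290,240,80,66)]),np.hstack([f(T,185,162,96,84),f(S,255,125,88,66)])]))
E
```

```text
ring [318.4 195.2] [309 186  20  20 242] [333.7 219.1] [326 212  17  15 178] [ 0.6089 -0.0107] [ 0.6077 -0.0095] [ 0.608  -0.0106  0.0071]
cap [314.6 239.8] [306 231  18  19 260] [296.4 224.3] [289 218  15  13 149] [ 0.4905 -0.0025] [ 0.4887 -0.0009] [ 0.4894 -0.0023  0.0074]
hatch [225.4 208.6] [204 180  44  60 577] [297.4 145.8] [276 136  43  23 237] [0.5484 0.2073] [0.5473 0.2077] [0.5478 0.2073 0.1493]
red [416.8 212. ] [412 206  10  13 100] [344.4 259.7] [340 250  10  20 157] [ 0.5513 -0.244 ] [ 0.5441 -0.2721] [ 0.5544 -0.2503  0.1019]
amber [411.8 241.6] [402 232  20  20 309] [320. 287.] [311 279  19  18 265] [ 0.4887 -0.2541] [ 0.4865 -0.261 ] [ 0.4888 -0.2557  0.0164]
```

View pics/m.png

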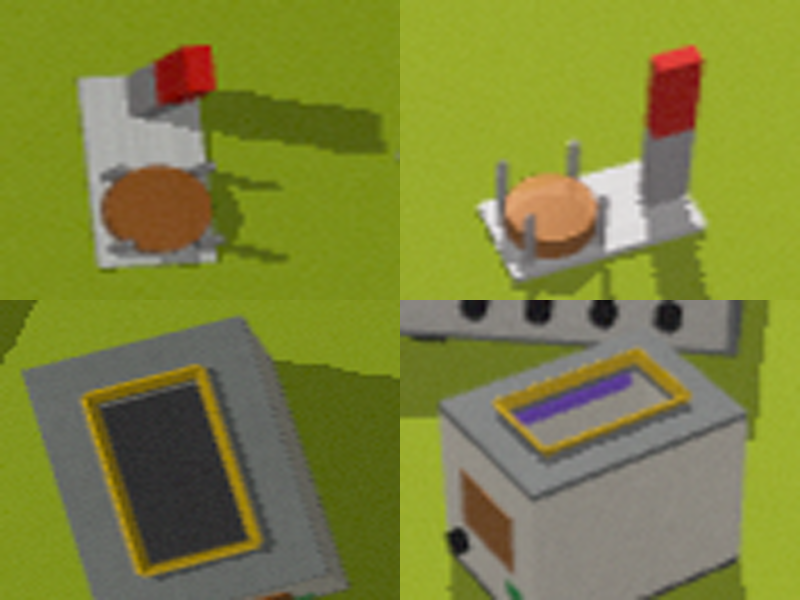

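Ring, cap, disc and hatch agree across the two views, and the disc-to-handle distance is about 66 mm as it should be. I measure the yaws, then pick up the ring: I squeeze it along x and then y to centre it, which also calibrates camera against arm.

```bash
cat >> h.py <<'E'
from scipy.spatial.transform import Rotation
def ori(a):
    y=np.array([np.cos(a),np.sin(a),0]);z=np.array([0,0,-1.]);x=np.cross(y,z)
    q=Rotation.from_matrix(np.c_[x,y,z]).as_quat();return np.r_[q[3],q[:3]]
def st(t=""):
    s=env.state();print(t,round(s['time'],2),s['position'].round(4),s['contact_force'].round(1),round(s['grip_width'],4),round(s['gripper_force'],1),flush=True);return s
YEL=((18,110,80),(32,255,255));BLU=((95,90,40),(115,255,255))
def squeeze(xy,box,col,name):
    xy=list(xy);H=np.pi/2
    env.move_gripper(.075,20)
    env.reach(xy+[.2],ori(0));env.reach(xy+[.07],ori(0));env.servo_line(xy+[.012],rate=.08);st('down')
    env.move_gripper(.03,20);st('sq1');env.move_gripper(.07)
    env.servo_line(xy+[.07],rate=.15);env.reach(xy+[.07],ori(-H));env.servo_line(xy+[.012],rate=.08)
    env.move_gripper(.03,20);st('sq2');env.move_gripper(.07);env.servo_line(xy+[.07],rate=.15)
    env.reach([xy[0]-.06,xy[1]+.24 if xy[1]<.1 else xy[1],.3],ori(-H))
    for n in C:
        im=env.read_camera(n);cv2.imwrite(f"pics/{name}_{n}.png",im)
        a,s=cen(mask(im,*col,box[n]));print(name,n,a.round(1),s,(np.array(xy)-cast(n,a,.006)).round(4))
    return xy
E
python3 - <<'E'
from h import *
T=cv2.imread("pics/top0.png");S=cv2.imread("pics/side0.png")
def rect(n,m,z):
    c=max(cv2.findContours(m,0,cv2.CHAIN_APPROX_NONE)[0],key=len).reshape(-1,2)
    w=np.array([cast(n,p,z) for p in c]);r=cv2.minAreaRect((w*1000).astype(np.float32));print(n,z,r)
rect("top",mask(T,*YEL,(195,170,260,245)),.149);rect("side",mask(S,*YEL,(265,130,330,162)),.149)
lo,hi=(0,0,120),(180,45,255)
rect("top",mask(T,lo,hi,(385,205,435,262)),.006);rect("side",mask(S,lo,hi,(300,270,355,305)),.006)
squeeze((.6083,-.0101),{"top":(295,170,345,220),"side":(318,204,350,234)},YEL,"ring")
E
```

```text
top 0.149 ((547.2479248046875, 206.7847442626953), (127.22010040283203, 72.99581909179688), 18.033138275146484)
side 0.149 ((545.9715576171875, 203.4403839111328), (125.77083587646484, 77.5128173828125), 17.969934463500977)
top 0.006 ((512.9501342773438, -253.37216186523438), (108.64751434326172, 55.955841064453125), 4.498824119567871)
side 0.006 ((511.0372314453125, -254.5977783203125), (111.1200180053711, 58.02274703979492), 4.302312850952148)
down 4.36 [ 0.6087 -0.0101  0.0125] [-0.1  0.   0.3] 0.0751 0.0
sq1 4.86 [ 0.6083 -0.0101  0.0121] [0.4 0.7 0.1] 0.0299 0.0
sq2 8.6 [ 0.6083 -0.0101  0.0121] [0.1 0.6 0.5] 0.0302 0.0
ring top [318.5 195.1] [309 186  20  19 241] [-0.0008  0.0006]
ring side [333.6 219.1] [326 212  17  15 179] [ 0.0008 -0.0007]
```

The fingers closed over the ring without touching it, and it hasn't moved. I look at the gripper while it is down there.

```bash
python3 - <<'E'
from h import *
xy=[.6083,-.0101]
env.reach(xy+[.07],ori(0));env.servo_line(xy+[.012],rate=.1)
s=st();print(s['tcp_rot'])
f=lambda I,x,y,w,h:cv2.resize(I[y:y+h,x:x+w],(400,300),interpolation=cv2.INTER_CUBIC)
env.move_gripper(.06);T=env.read_camera("top");S=env.read_camera("side")
env.move_gripper(.03);st();S2=env.read_camera("side");T2=env.read_camera("top")
cv2.imwrite("pics/g.png",np.vstack([np.hstack([f(I,x,y,80,60)for I,x,y in q]) for q in [((T,280,160),(S,300,180)),((T2,280,160),(S2,300,180))]]))
E
```

```text
13.43 [ 0.6087 -0.0101  0.0126] [ 0.2  0.2 -0.3] 0.0697 0.0
[3.41272357e-04 7.07089302e-01 7.07124115e-01 2.97071467e-04]
 14.2 [ 0.6083 -0.0101  0.012 ] [ 0.4 -0.3  0.2] 0.0297 0.0
```

View pics/g.png

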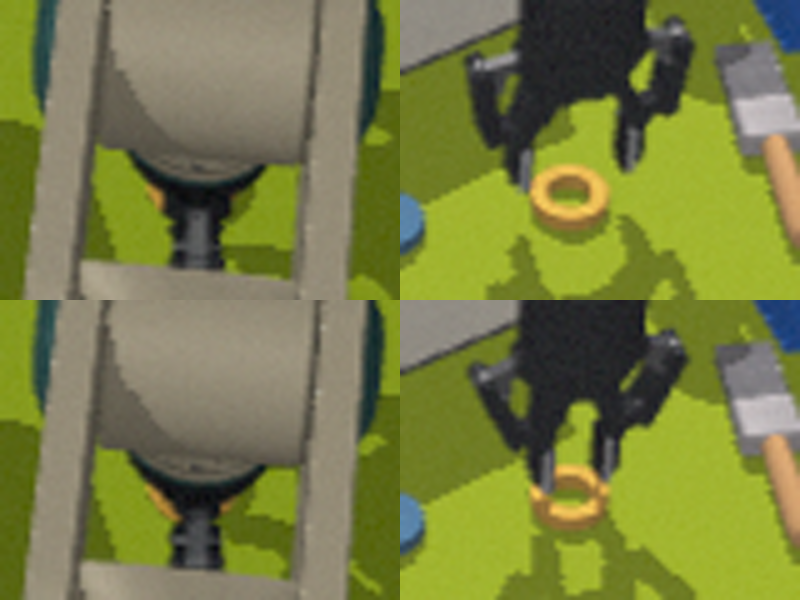

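The view shows the tips well above the table: at 60 mm opening they straddle the ring at about its top height. I make a guarded descent to find the true tip height.

```bash
python3 - <<'E'
from h import *
xy=[.6083,-.0101]
env.servo_line(xy+[.03],rate=.1);env.move_gripper(.058)
env.servo_line(xy+[.012],rate=.1);f0=st()['contact_force'][2]
z=.012
while z>-.016:
    z-=.002;env.servo_line(xy+[z],rate=.05)
    f=env.state()['contact_force'][2]
    if abs(f-f0)>3:break
st('stop')
E
```

```text
15.35 [ 0.6075 -0.0101  0.0108] [0.3 1.  0.3] 0.0583 0.0
stop 18.85 [ 0.6085 -0.0101 -0.0144] [-6.   0.2 10.5] 0.0581 5.1
```

```bash
python3 - <<'E'
from h import *
xy=[.6083,-.0101]
env.servo_line(xy+[-.011],rate=.05);st('up');env.move_gripper(.07);st()
env.move_gripper(.03,20);st('sq')
S=env.read_camera("side")
cv2.imwrite("pics/g2.png",cv2.resize(S[170:250,290:396],(530,400),interpolation=cv2.INTER_CUBIC))
E
```

```text
up 19.1 [ 0.6086 -0.0101 -0.0107] [0.  0.1 0.8] 0.058 0.0
 19.38 [ 0.6081 -0.0101 -0.0114] [-0.3 -0.5 -0.6] 0.07 0.0
sq 19.7 [ 0.6084 -0.0101 -0.0109] [0.5 0.2 1. ] 0.0491 20.9
```

View pics/g2.png

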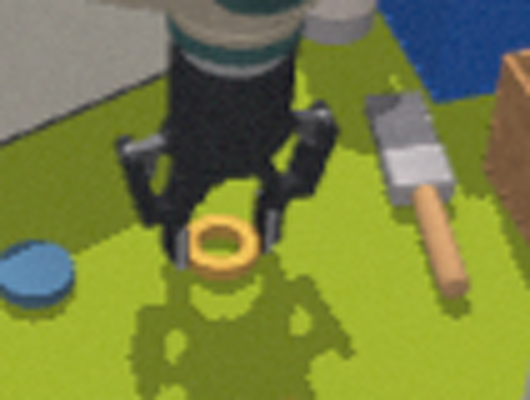

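The ring is gripped at 49 mm, with the TCP reading about 23 mm lower than expected. I centre it along the other axis and take one picture for the camera/arm bias.

```bash
python3 - <<'E'
from h import *
xy=[.6083,-.0101];H=np.pi/2;a=-H+.077
env.move_gripper(.07);env.servo_line(xy+[.02],rate=.2);env.reach(xy+[.02],ori(a));env.servo_line(xy+[-.011],rate=.1)
env.move_gripper(.03,20);st('sq2');env.move_gripper(.07);env.servo_line(xy+[.03],rate=.2)
q=env.state()['q'].copy();q2=q.copy();q2[0]-=.35;q2[1]-=.1;env.goto_joints(q2);st('away')
box={"top":(295,170,345,220),"side":(318,204,350,234)}
for n in C:
    im=env.read_camera(n);cv2.imwrite(f"pics/r_{n}.png",im)
    c,s=cen(mask(im,*YEL,box[n]));print(n,c.round(1),s,(np.array(xy)-cast(n,c,.006)).round(4))
env.goto_joints(q);env.servo_line(xy+[-.011],rate=.15);env.move_gripper(.03,25);st('grip')
env.servo_line(xy+[.02],rate=.1);st('lift')
E
```

```text
sq2 22.52 [ 0.6091 -0.0102 -0.0098] [-1.1 -0.5  4.6] 0.0488 21.1
away 24.12 [ 0.5822 -0.2233  0.0921] [ 2.9 -0.3  1.5] 0.0701 1.4
top [318.6 194.9] [309 186  20  19 242] [-0.0012  0.0009]
side [331.7 220.2] [326 213  15  14 124] [0.008  0.0024]
grip 25.88 [ 0.6095 -0.0106 -0.009 ] [-1.3 -0.9  5.3] 0.0485 26.1
lift 26.33 [ 0.6085 -0.01    0.0203] [-0.5 -0.1 -0.5] 0.0485 25.9
```

Top-camera bias is about (-1.2, +0.9) mm. The swing came near the handle, so I re-measure the carrier.

```bash
cat >> h.py <<'E'
BIAS=np.array([-.0011,.0009])
def rect(n,m,z):
    c=max(cv2.findContours(m,0,cv2.CHAIN_APPROX_NONE)[0],key=len).reshape(-1,2)
    w=np.array([cast(n,p,z) for p in c]);return cv2.minAreaRect((w*1000).astype(np.float32))
WH=((0,0,120),(180,45,255));RED=((0,170,60),(6,255,255));AMB=((5,60,60),(17,255,255))
E
python3 - <<'E'
from h import *
T=env.read_camera("top");S=env.read_camera("side");cv2.imwrite("pics/c_t.png",T)
st()
for n,I in(("top",T),("side",S)):
  b=(385,195,440,265) if n=="top" else (295,235,370,310)
  for k,c,z in(("plate",WH,.006),("red",RED,.1),("amb",AMB,.022)):
    m=mask(I,*c,b);print(n,k,rect(n,m,z) if k=="plate" else (cen(m)[0].round(1),cast(n,cen(m)[0],z).round(4)))
f=lambda I,x,y,w,h:cv2.resize(I[y:y+h,x:x+w],(400,300),interpolation=cv2.INTER_CUBIC)
cv2.imwrite("pics/c.png",np.hstack([f(T,376,190,84,64),f(S,290,240,80,66)]))
E
```

```text
26.43 [ 0.6078 -0.01    0.0192] [ 0.3  0.3 -0.7] 0.0484 25.9
top plate ((530.7285766601562, -251.4376220703125), (78.53953552246094, 53.97320556640625), 6.983548641204834)
top red (array([416. , 210.7]), array([ 0.5588, -0.2489]))
top amb (array([411.8, 240.2]), array([ 0.4923, -0.2547]))
side plate ((513.3388061523438, -249.182373046875), (110.19416046142578, 66.93930053710938), 6.02011251449585)
side red (array([345.3, 258.7]), array([ 0.5576, -0.2459]))
side amb (array([321.1, 286.7]), array([ 0.4901, -0.2596]))
```

View pics/c.png

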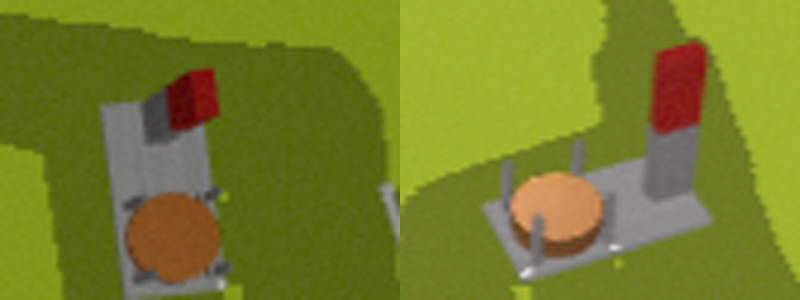

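The carrier was nudged about 3 mm in +x but stands upright with the disc still in place. It is in the arm's shadow, so I recompute the plate with a lower threshold.

```bash
python3 - <<'E'
from h import *
T=cv2.imread("pics/c_t.png");T0=cv2.imread("pics/top0.png")
for v in(85,95,105):
    m=mask(T,(0,0,v),(180,50,255),(392,200,440,258));print(v,rect("top",m,.006))
for I in(T0,T):
    m=mask(I,*AMB,(398,225,428,258));c=max(cv2.findContours(m,0,1)[0],key=len);print(cv2.minEnclosingCircle(c),cv2.fitEllipse(c),cast("top",cen(m)[0],.024),cast("top",cv2.fitEllipse(c)[0],.024))
    m=mask(I,(0,150,30),(7,255,255),(405,196,430,222));p,s=cen(m);print(p,s,cast("top",p,.1))
E
```

```text
85 ((516.3204956054688, -252.71267700195312), (108.90680694580078, 56.05727767944336), 6.714754104614258)
95 ((516.2935180664062, -252.55911254882812), (108.8792724609375, 55.754913330078125), 6.654590129852295)
105 ((516.3644409179688, -252.7431640625), (109.02751159667969, 55.60038375854492), 6.981438159942627)
((411.6842041015625, 241.5394744873047), 9.992008209228516) ((411.76593017578125, 241.5552520751953), (18.647890090942383, 19.313880920410156), 110.82579040527344) [ 0.48868814 -0.25409457] [ 0.48870807 -0.25406664]
[416.75       212.07692308] [412 206  11  13 104] [ 0.55541598 -0.25083228]
((411.6764831542969, 240.4803924560547), 10.046174049377441) ((411.811279296875, 240.20521545410156), (18.408201217651367, 19.50519371032715), 111.85049438476562) [ 0.49216087 -0.25422795] [ 0.49220964 -0.25422747]
[415.97916667 210.8125    ] [411 205  11  13  96] [ 0.558511   -0.24896926]
```

Plate centre is (0.5163, -0.2526) with a 109 x 56 mm outline, which checks out; yaw is about 0.11. I place the ring with a guarded descent.

```bash
cat >> h.py <<'E'
def guard(xy,z0,z1,step=.003,lim=4,rate=.05):
    xy=list(xy);env.servo_line(xy+[z0],rate=.12);env.pause(.1);f0=env.state()['contact_force'][2];z=z0
    while z>z1+1e-4:
        z=max(z1,z-step);env.servo_line(xy+[z],rate=rate)
        if env.state()['contact_force'][2]-f0>lim:break
    st('guard stop cmd %.4f'%z);return z
E
python3 - <<'E'
from h import *
P=[.4912,-.2542];a=.11-np.pi/2
env.servo_line([.6083,-.0101,.1],rate=.2)
env.reach([.47,-.12,.1],ori(a));env.reach(P+[.1],ori(a));st('above')
z=guard(P,.055,.0135)
cv2.imwrite("pics/p_side.png",env.read_camera("side"))
S=cv2.imread("pics/p_side.png");cv2.imwrite("pics/p.png",cv2.resize(S[235:310,285:385],(600,450),interpolation=cv2.INTER_CUBIC))
E
```

```text
above 28.32 [ 0.4919 -0.2539  0.0992] [-0.8  0.4 -0.4] 0.0484 25.9
guard stop cmd 0.0135 32.45 [ 0.4914 -0.2543  0.0149] [-4.3  1.9  9.9] 0.0484 26.8
```

View pics/p.png

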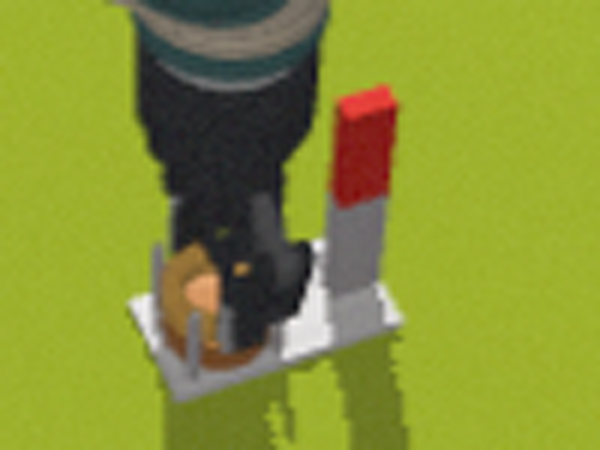

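The ring seems tilted about the finger line, with its -x side high. It is between the pins, so I open a little and look.

```bash
python3 - <<'E'
from h import *
P=[.4912,-.2542]
env.move_gripper(.062);env.pause(.2);st('open');env.servo_line(P+[.09],rate=.2)
q=env.state()['q'].copy();q[0]+=.5;env.goto_joints(q)
T=env.read_camera("top");S=env.read_camera("side");st()
cv2.imwrite("pics/q_t.png",T);cv2.imwrite("pics/q_s.png",S)
f=lambda I,x,y,w,h:cv2.resize(I[y:y+h,x:x+w],(400,300),interpolation=cv2.INTER_CUBIC)
cv2.imwrite("pics/q.png",np.hstack([f(T,376,190,84,64),f(S,290,240,80,66)]))
for n,I in(("top",T),("side",S)):
    b=(385,220,440,265) if n=="top" else (295,265,340,310)
    c,s=cen(mask(I,*YEL,b));print(n,c,s,cast(n,c,.034)+(BIAS if n=="top" else 0))
    print(rect(n,mask(I,(0,0,85),(180,50,255),(392,200,440,258) if n=="top" else (295,235,370,310)),.006))
E
```

```text
open 32.99 [ 0.4911 -0.2542  0.0133] [-0.8 -0.   0. ] 0.0623 0.0
 34.68 [0.5527 0.0109 0.0894] [-0.6 -0.2  0.6] 0.0622 0.0
top [412.87864078 240.24271845] [403 231  20  19 206] [ 0.49026905 -0.25392432]
((517.5263061523438, -252.45379638671875), (111.84562683105469, 56.12481689453125), 6.470790863037109)
side [320.56284153 282.55737705] [312 275  18  17 183] [ 0.48962157 -0.25471158]
((523.978515625, -245.31594848632812), (131.81399536132812, 72.78330993652344), 6.75791072845459)
```

View pics/q.png

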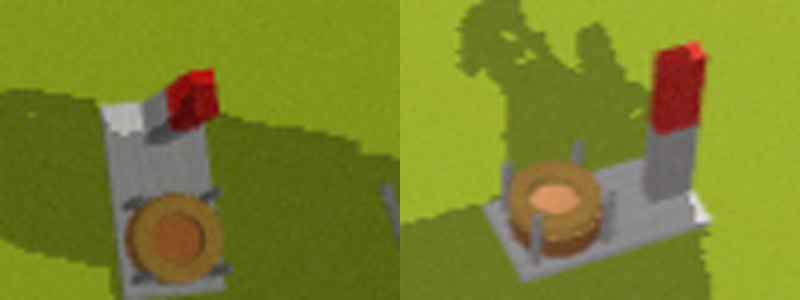

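The ring lies flat in the pocket at (0.4903, -0.2539). Now the cap, the same way with a firmer grip.

```bash
python3 - <<'E'
from h import *
xy=[.4894,-.0016];P=[.4908,-.2541];b=.11;a=b-np.pi/2
env.move_gripper(.07,20);env.reach(xy+[.05],ori(b));env.servo_line(xy+[-.0105],rate=.12);env.move_gripper(.03,20);st('sq1')
env.move_gripper(.066);env.servo_line(xy+[.012],rate=.2);env.reach(xy+[.012],ori(a));env.servo_line(xy+[-.0115],rate=.1)
env.move_gripper(.03,40);s=st('grip')
if .045<s['grip_width']<.052:
    env.servo_line(xy+[.1],rate=.25);env.reach([.455,-.13,.1],ori(a));env.reach(P+[.1],ori(a))
    env.servo_line(P+[.055],rate=.15);st();guard(P,.045,.0255,.004,4,.06)
    cv2.imwrite("pics/k_s.png",env.read_camera("side"))
    env.move_gripper(.062);env.pause(.2);st('open');env.servo_line(P+[.12],rate=.25)
    q=env.state()['q'].copy();q[0]+=.4;env.goto_joints(q)
    T=env.read_camera("top");S=env.read_camera("side");st()
    cv2.imwrite("pics/l_t.png",T);cv2.imwrite("pics/l_s.png",S)
    for n,I in(("top",T),("side",S)):
        bx=(385,220,440,265) if n=="top" else (295,265,340,310)
        c,s=cen(mask(I,*BLU,bx));print(n,c,s,cast(n,c,.046)+(BIAS if n=="top" else 0))
        c,s=cen(mask(I,(0,150,30),(7,255,255),(405,196,430,222) if n=="top" else (335,240,365,280)));print(c,s,cast(n,c,.1)+(BIAS if n=="top" else 0))
        print(rect(n,mask(I,(0,0,85),(180,50,255),(392,200,440,258) if n=="top" else (295,235,370,310)),.006))
    f=lambda I,x,y,w,h:cv2.resize(I[y:y+h,x:x+w],(400,300),interpolation=cv2.INTER_CUBIC)
    cv2.imwrite("pics/l.png",np.hstack([f(T,376,190,84,64),f(S,290,240,80,66)]))
E
```

```text
sq1 36.93 [ 0.4903 -0.0017 -0.0092] [-1.5  0.1  5. ] 0.0488 20.5
grip 39.58 [ 0.4902 -0.0017 -0.0105] [-0.3 -0.3  4.6] 0.0481 41.4
 41.81 [ 0.4909 -0.2531  0.0552] [ 0.6  0.5 -0.5] 0.0481 41.3
guard stop cmd 0.0255 43.41 [ 0.4909 -0.2542  0.0256] [ 0.8 -0.3  0.5] 0.048 41.4
open 43.95 [ 0.4908 -0.2541  0.0255] [-1.2 -0.7  0.4] 0.0622 0.0
 45.46 [ 0.5509 -0.0445  0.1203] [-0.2  1.2  0.4] 0.0616 0.0
top [413.72887324 239.77112676] [405 231  19  19 284] [ 0.49056047 -0.2534904 ]
[415.93137255 210.78431373] [411 205  11  13 102] [ 0.55747862 -0.24795185]
((516.01513671875, -252.62518310546875), (108.8039321899414, 56.12481689453125), 6.470790863037109)
side [320.75877193 280.15789474] [312 273  18  16 228] [ 0.48941979 -0.25602919]
[345.22147651 258.90604027] [341 250  10  19 149] [ 0.55708188 -0.24668507]
((523.978515625, -245.31594848632812), (131.81399536132812, 72.78330993652344), 6.75791072845459)
```

View pics/l.png

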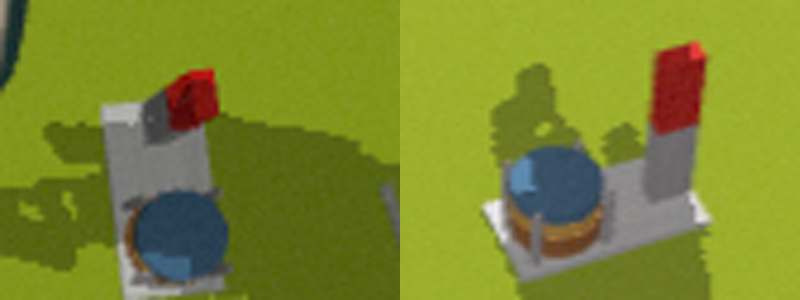

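The cap sits flat on the stack. Handle point is about (0.557, -0.2475) with yaw 0.113. The hatch lip rectangle of 127x73 mm matches the expected size, and its bias-corrected centre is (0.5463, 0.2075) with heading 0.314. I grip, lift and hover over the hatch.

```bash
python3 - <<'E'
from h import *
H=[.5570,-.2475];a=.113-np.pi/2;G=[.5862,.2205];a2=.314-np.pi/2
env.move_gripper(.055,40);env.reach(H+[.17],ori(a));env.servo_line(H+[.068],rate=.12);st('down')
env.move_gripper(.005,115);st('grip')
env.servo_line(H+[.13],rate=.1);env.pause(.2);st('lift')
env.servo_line(H+[.25],rate=.2)
env.servo_line(G+[.25],ori(a2),rate=.2);env.pause(.3);st('hover')
T=env.read_camera("top");S=env.read_camera("side")
cv2.imwrite("pics/v_t.png",T);cv2.imwrite("pics/v_s.png",S)
f=lambda I,x,y,w,h:cv2.resize(I[y:y+h,x:x+w],(400,300),interpolation=cv2.INTER_CUBIC)
cv2.imwrite("pics/v.png",np.hstack([f(T,175,150,120,90),f(S,245,70,120,90)]))
E
```

```text
down 47.55 [ 0.5576 -0.2477  0.0691] [-0.2 -0.1  1.2] 0.0549 0.0
grip 48.02 [ 0.5573 -0.2478  0.0687] [0.5 0.2 2.9] 0.0105 112.1
lift 48.98 [ 0.5566 -0.2473  0.129 ] [-0.4  0.2 -5.4] 0.0106 112.2
hover 52.52 [0.5862 0.2203 0.25  ] [-1.8 -0.5 -5.3] 0.0105 112.2
```

View pics/v.png

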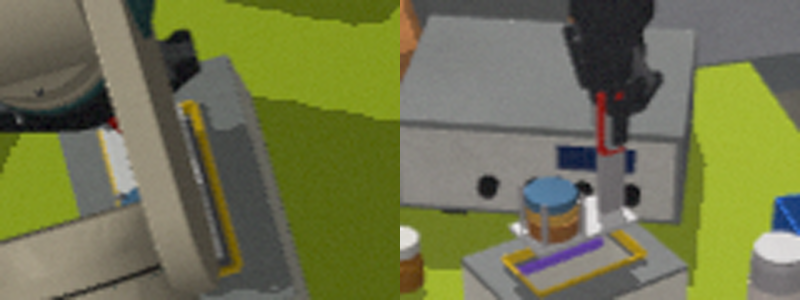

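The carrier hangs level over the hatch with the stack intact. I lower it under guard.

```bash
python3 - <<'E'
from h import *
G=np.array([.5862,.2205])
env.servo_line([*G,.222],rate=.1);env.pause(.15);f0=env.state()['contact_force'];z=.222
while z>.1371:
    z=max(.137,z-.005);env.servo_line([*G,z],rate=.05)
    s=env.state();d=s['contact_force']-f0
    print(round(z,3),d.round(1),s['ft_torque'].round(2),round(s['time'],1))
    if d[2]>5 or np.hypot(*d[:2])>8:break
st()
E
```

```text
0.217 [ 0.8  0.  -0.8] [ 0.06 -0.19 -0.04] 53.5
0.212 [ 0.5 -0.5 -0.2] [ 0.09 -0.19  0.02] 53.7
0.207 [ 0.7 -0.2  0.2] [ 0.05 -0.17 -0.04] 54.0
0.202 [ 0.4 -1.1 -1.4] [ 0.09 -0.16 -0.03] 54.2
0.197 [ 1.1 -0.9  0.3] [-0.01 -0.13  0.01] 54.5
0.192 [-0.1 -0.9 -0. ] [ 0.07 -0.16  0.01] 54.7
0.187 [ 1.5 -0.3  0.1] [ 0.01 -0.16  0.02] 55.0
0.182 [ 0.6 -0.  -0.1] [ 0.06 -0.16 -0.01] 55.2
0.177 [ 0.2 -1.  -0.1] [ 0.02 -0.17 -0.05] 55.5
0.172 [-0.4 -1.1  0.2] [ 0.07 -0.15 -0.04] 55.7
0.167 [ 0.5 -0.4 -0. ] [ 0.04 -0.1  -0.01] 56.0
0.162 [ 0.  -0.9 -0.2] [ 0.1  -0.21 -0.02] 56.2
0.157 [ 0.  -1.3  0.5] [ 0.07 -0.18 -0.01] 56.5
0.152 [ 1.3 -1.1  1.2] [ 0.06 -0.16 -0.02] 56.7
0.147 [ 0.4 -0.5  0.4] [ 0.01 -0.17 -0.01] 57.0
0.142 [ 0.3 -0.8  0.4] [ 0.08 -0.22 -0.  ] 57.2
0.137 [ 0.6  0.3 -0.8] [ 0.04 -0.16 -0.  ] 57.5
 57.46 [0.586  0.2204 0.1364] [ 0.3  0.9 -5.7] 0.0109 112.5
```

```bash
python3 - <<'E'
from h import *
env.pause(.4);st();print(env.hand_in())
E
```

```text
57.86 [0.5862 0.2205 0.1371] [-0.4 -0.3 -3.9] 0.0107 112.5
the job is handed in; nothing more can be done
None
```

I stacked the ring and blue disc in the pocket and lowered the loaded carrier into the hatch without feeling any contact; it hangs by its handle about 71 mm below the lid top, handed in at 57.9 s. The judge returned no verdict, and an early arm swing apparently nudged the carrier about 3 mm, which I measured and corrected for.

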